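# Fetch the stapler from behind the containers

## Robot

A 6-joint arm with a two-finger parallel gripper is mounted at the origin on the work surface. World frame = base frame: x ahead of the robot, y to its left, z up, the work surface at z = 0. Lengths are in m, angles in rad, forces in N, time in s.
With the tool pointing down it reaches from about 0.35 to 0.85 m from the base axis. Payload 8.1 kg.
Tool frame: the origin (TCP) lies on the centre line of the jaws, within the pads' length; the fingertips stand 17 mm ahead of it and the grasp point (between the pads) lies 2 mm behind it; z points along the fingers, y is the line along which they close (so a half turn about z gives the same grasp; the last joint's range is limited). The gripper opens to 93 mm and grips with 3 to 60 N. Pads are 15 mm wide; open, the fingers measure 128 mm over their backs; the gripper's body (75 mm by 188 mm) begins 65 mm behind the grasp point.
Start: joints at [1.201, 0.13, 1.488, -0, 1.523, -0.085], TCP at [0.169, 0.576, 0.236] pointing down, gripper open.
Joint ranges: [-2.96, 2.96], [-0.89, 2.26], [0.02, 2.5], [-1.34, 4.48], [0, 2.73], [-2.66, 2.66]. Speed limits (rad/s): [2.39, 2.39, 2.79, 3.14, 3.14, 3.14].

## Interface

Orientations are given as a rotation vector (axis times angle).
In Python, from plant import robot, optics, close_job, models gives the robot as it stands.
- The arm moves only by the shell command python3 -m inch 'ROWS' [OPENING] [FORCE]. ROWS is a JSON object of lists of equal length, an entry for each row: "travel": the shift along the tool's x, y, z in m, a list of three; "spin": the turn about the tool's z in rad. In form: {"travel": [[x, y, z], ...], "spin": [spin, ...]}. A call has 1 to 10 rows; each row is the pose to reach, as a shift and turn from the pose commanded when the call began, along the tool's axes at that moment; what a row does not reach only later rows make up. A row lasts 1/12 s, in which the tool goes at most 41.7 mm and 7.16 degrees, less where a joint would pass 70% of its speed; a pose out of reach is approached as far as the arm can. A call with a gripper value outside its range is refused whole. OPENING is the closure, from 0 (fully open) to 1 (shut), set as the call begins (- or left out, the last holds). The fingers move at their own pace and stop on an object; FORCE is the grip in N (left out, the last holds). Time passes only in rows, so rows that repeat a pose let the fingers close. It gives the time, the measured TCP pose, the force, the opening and the grip force at its end, in the units of the state.
- robot.read_state(): the state, without advancing time (a new reading comes with each control period).
- optics.read_camera(name): name is "side" or "top"; returns (picture, depth): 480x640x3 uint8, red, green, blue; 480x640 float32, m along the optical axis (not along the pixel's ray), 0 where there is no reading.
- optics.camera_info(name): a dict with "camera_matrix" (3x3 intrinsics, pixels), "view" (4x4, takes a point from world to camera coordinates). Camera axes: x right, y down, z forward; pixel columns grow to the right and rows downward; lengths in m; the calibration is good to about 2 mm. A picture is of the moment at which its call begins. camera_info takes no time and is no camera call.
- close_job(): hands the job in; it is judged then, once.
Trained networks look in the newest picture that a camera, given by its name, has taken for a name from the list of things; names that differ only in an ending like _2 or _b are one class to them, and where a whole thing is asked for, a point or a joint stands for the part that bears it (a point fixed in the world has none). Each returns a list of dicts, best first, with "p" (0 to 1); they miss things now and then, are a little off and sometimes report something else, mostly with a low value. They report only what shows in the picture. A call takes as long as a camera call.
- models.look_for(camera, name): "centre" ([x, y, z] in m, in world coordinates, good to about 4 mm: the middle of the surface that is visible of it).
- models.masks_of(camera, name): "region" (480x640 bool, what is visible of it).
The state is a dict: "t": time; "q": joint angles; "dq": joint speeds; "joint_torque": joint torques, N m; "tool_pos": TCP position; "orientation": TCP orientation; "force": force on the tool from outside, world axes, zero at the start; "wrist_torque": the same for the moment, N m; "opening": finger opening in m; "gripper_force": force on a finger pad.
Only numpy, scipy, OpenCV 4.12 (cv2) and the standard library are available. Lean on these libraries where they do the work, as an engineer would, in place of code of your own. Each camera call takes 0.05 s, during which the arm holds its last target. There are 200 camera calls.

## Task

I need the stapler that lies at the back of the blue stock tray: first shift all three containers standing in front of it across to the empty side tray, then lift the stapler out and lay it lengthwise in the middle of the ribbed rubber mat, and after that stand each container back in the stock tray on the very spot it came from. Keep the containers upright, set everything down gently instead of dropping it, and leave the blister cups and the tape roll alone.

Things in the scene. Friction and masses are not known exactly. Their poses are not given: they have to be found in the camera images.
- stock_tray: Fixed blue sheet-steel tray, 201 mm (its x) by 286 mm (its y). Origin: centre of underside. Floor and walls 3 mm thick; back wall (+x, away from the robot) 45 mm high, sides 35, front lip (-x) 15. The containers stand in a row along its y, 28 mm before the centre, 72 mm apart, in any order; the stapler lies along its y 33 mm behind the centre, too close for a finger between.
- jar: Wide round glass jar with a wide flat steel lid, 120 mm high. Body 60 mm across up to 90 mm, lid 58 mm across from 97 to 120 mm. Origin: centre of the underside; z up. 0.32 kg.
- canister: Square white plastic canister, 56 by 56 mm and 92 mm high, with a round ribbed screw cap 40 mm across from 98 to 120 mm above its base (ribs stand 0.3 mm proud). Origin: centre of the underside; z up; x and y square to its sides. 0.30 kg.
- flask: Slim round metal flask, 50 mm across up to 92 mm, sloping in to a narrow ribbed black cap 28 mm across from 110 to 136 mm above its base (overall height 136 mm; ribs stand 0.3 mm proud). Origin: centre of the underside; z up. 0.25 kg.
- stapler: Ordinary rigid desk stapler, 150 mm long, 36 mm wide at the base, 58 mm high. x runs along its length towards the jaw, z up. Origin: centre of the underside, near the balance point. Black top cover 33 mm wide with upright flat sides, 36 to 56 mm above the base, from 70 mm behind the origin to 55 mm ahead: grip it there from above across the width. 0.34 kg.
- side_tray: Fixed empty shallow plain metal tray, 266 mm (its x) by 126 mm (its y), lip 14 mm high, walls and floor 3 mm thick. Origin: centre of the underside. It has room for the three containers in a row along its x, 85 mm apart. It may lie on either side of the stock tray.
- mat: Fixed dark rubber mat with thin grey ribs, 210 mm (its x) by 90 mm (its y), 4 mm thick. Origin: centre of the underside. The stapler goes here with its length along the mat's x, either way round. The side tray and the mat lie on opposing sides of the stock tray.
- cup_left: Bystander: clear blister cup 76 mm across at the rim, 34 mm high, in a wooden ring of the maroon nest board beyond the stock tray (the board and its fixed rings are 31 mm high at most and lie wholly beyond x = 0.71 m). Origin: centre of its underside.
- cup_right: Bystander: the other clear blister cup, of the same size, in the next ring of the nest board. Origin: centre of its underside.
- tape_roll: Bystander: roll of brown packing tape lying flat on the table, 100 mm across, 76 mm hole, 48 mm high. Origin: centre of its underside.

How it is judged:
By the outcome, as a careful person would: the job done as asked, in the order asked, and still so for the second after the job is handed in, with the robot touching nothing.
It also fails if it takes over 144 s, if anything falls off the work surface, if the arm or the gripper's body presses on something with over 40 N, if the wrist force passes 120 N, or if a joint passes its speed limit or range.

## Working session

There is one attempt and no reset: what is moved stays moved. The work goes in short steps, Python scripts to look and compute and a shell command to move; the robot and the scene stay as the last step left them, time stands still between calls to the robot, and variables do not carry over. Pictures are saved under pics/ and viewed, at most 14 in all, crops included, and the job is handed in when it is done.

```bash
ls; mkdir -p pics; python3 - <<'E'
from plant import robot, optics
import cv2
s=robot.read_state()
print({k:s[k] for k in('t','tool_pos','orientation','opening','force')})
for n in('top','side'):
    im,d=optics.read_camera(n); cv2.imwrite(f'pics/{n}0.png',im[:,:,::-1]); 
    i=optics.camera_info(n); print(n,i['camera_matrix'],i['view'])
E
```

```text
pics
{'t': 0.0, 'tool_pos': array([0.16834477, 0.57533457, 0.23460723]), 'orientation': array([-4.45754838e-01, -3.10938443e+00,  2.76808455e-03]), 'opening': 0.0928862895162603, 'force': array([-0.94185296,  0.23781237, -0.47696499])}
top [[499.23384313   0.         317.15474834]
 [  0.         499.23384313 242.9752117 ]
 [  0.           0.           1.        ]] [[-0.02668234 -0.99963879  0.00321505  0.11001705]
 [-0.97365311  0.02525984 -0.2266309   0.61536802]
 [ 0.22646783 -0.00917738 -0.97397541  0.97375005]
 [ 0.          0.          0.          1.        ]]
side [[481.81378903   0.         317.91591178]
 [  0.         481.81378903 246.42608455]
 [  0.           0.           1.        ]] [[-0.95570854 -0.29389    -0.01580669  0.64164111]
 [-0.1857366   0.64392069 -0.74220486  0.09194548]
 [ 0.22830484 -0.70639565 -0.66998663  0.93872792]
 [ 0.          0.          0.          1.        ]]
```

View pics/top0.png

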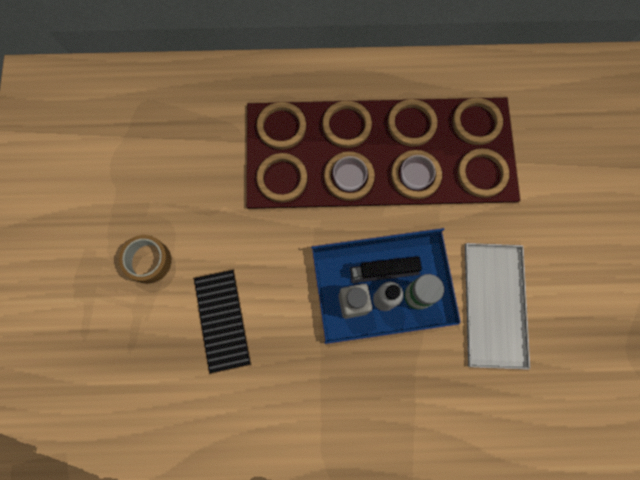

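View pics/side0.png

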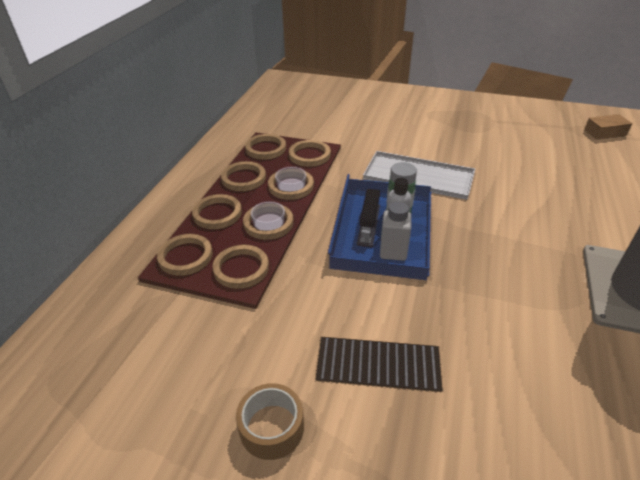

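The top view shows the canister (355,300), flask (389,293) and jar (425,290), with the stapler behind them (388,268) and its jaw to +y. The side tray is on the right (497,306), at −y. The mat is on the left (222,320), at +y. The side view agrees.

```bash
cat > h.py <<'E'
from plant import robot, optics, models
import numpy as np, cv2
def snap(n):
    im,d=optics.read_camera(n); i=optics.camera_info(n); K,V=i['camera_matrix'],i['view']
    v,u=np.mgrid[:480,:640]; P=np.stack([(u-K[0,2])/K[0,0]*d,(v-K[1,2])/K[1,1]*d,d],-1)
    W=(P-V[:3,3])@V[:3,:3]            # R^T (p-t)
    W[d==0]=np.nan
    return im,W
def cloud(n,name,W):
    m=models.masks_of(n,name)
    if not m: return None,0,None
    r=m[0]['region']; p=W[r]; return p[~np.isnan(p[:,0])],m[0]['p'],r
def rect(p):
    (c,s,a)=cv2.minAreaRect((p[:,:2]*1000).astype(np.float32)); return np.round(c,1),np.round(s,1),round(a,1)
E
python3 - <<'E'
from h import *
np.set_printoptions(suppress=True,precision=4)
for cam in('top','side'):
    im,W=snap(cam)
    for n in('jar','canister','flask','stapler','stock_tray','side_tray','mat','tape_roll','cup_left','cup_right'):
        p,c,r=cloud(cam,n,W)
        if p is None: print(cam,n,'none');continue
        zt=np.percentile(p[:,2],[2,50,98])
        print(cam,n,round(c,2),len(p),'z',zt,'rect',*rect(p))
        if n in('jar','canister','flask','stapler'):
            t=p[p[:,2]>zt[2]-.006]; print('   top pts',len(t),t.mean(0),'mid',(t.min(0)+t.max(0))/2,'enc',cv2.minEnclosingCircle((t[:,:2]*1000).astype(np.float32)),'rect',*rect(t))
E
```

```text
top jar 0.51 902 z [0.0137 0.0969 0.1261] rect [501.   20.5] [64.8 56.7] 8.9
   top pts 317 [0.4969 0.0192 0.1233] mid [0.4967 0.019  0.1238] enc ((496.9889831542969, 19.239965438842773), 19.82407569885254) rect [496.8  18.9] [37.2 38.6] 87.9
top canister 0.87 847 z [0.0387 0.0976 0.1261] rect [496.5  19.4] [55.6 55.9] 9.0
   top pts 316 [0.497  0.0193 0.1233] mid [0.4967 0.019  0.1238] enc ((496.9889831542969, 19.239965438842773), 19.82407569885254) rect [496.8  18.9] [37.2 38.6] 87.9
top flask 0.85 638 z [0.0046 0.1067 0.1417] rect [510.8 -58.2] [47.9 71.9] 31.5
   top pts 164 [ 0.5049 -0.0486  0.1392] mid [ 0.5054 -0.0486  0.1397] enc ((505.3081970214844, -48.94212341308594), 13.908355712890625) rect [505.4 -48.7] [25.2 25.6] 87.8
top stapler 0.78 1374 z [0.0028 0.0571 0.0642] rect [572.  -56.9] [ 47.1 161.1] 6.1
   top pts 574 [ 0.5662 -0.0464  0.0609] mid [ 0.5674 -0.0594  0.0631] enc ((562.9534912109375, -59.43132781982422), 62.00571060180664) rect [567.5 -59.1] [ 32.3 123.8] 4.8
top stock_tray 0.92 9291 z [-0.001   0.0039  0.0476] rect [539.1 -54.1] [219.9 298.7] 6.4
top side_
[... 1253 characters left out ...]
] 6.3
   top pts 400 [ 0.5666 -0.0429  0.0603] mid [ 0.5664 -0.0528  0.0611] enc ((569.826904296875, -52.84379196166992), 61.91325759887695) rect [567.2 -52.9] [ 32.  121.8] 5.3
side stock_tray 0.81 5713 z [0.0009 0.0046 0.0476] rect [540.  -70.4] [215.4 343.8] 6.7
side side_tray 0.93 2491 z [0.0004 0.0036 0.015 ] rect [ 492.9 -245.9] [247.6 271.3] 82.9
side mat 0.81 5611 z [0.0013 0.0044 0.0069] rect [468.6 303.8] [212.1  97.9] 10.9
side tape_roll 0.61 3076 z [0.0032 0.0431 0.0506] rect [612.4 461.8] [ 98.3 124.2] 52.7
side cup_left 0.85 821 z [0.0163 0.0334 0.0493] rect [788.7   4.2] [ 74.8 118.7] 16.0
side cup_right 0.76 612 z [0.0162 0.0353 0.0494] rect [ 795.5 -150.8] [ 72.8 122.3] 32.9
```

```bash
python3 - <<'E'
from h import *
from scipy.optimize import least_squares
np.set_printoptions(suppress=True,precision=4)
R={'canister':(.020,.123,(.497,.020)),'flask':(.014,.139,(.505,-.049)),'jar':(.029,.123,(.513,-.12))}
for cam in('top','side'):
    im,W=snap(cam); Wn=np.nan_to_num(W)
    C={}
    for n,(r,h,c) in R.items():
        m=(abs(Wn[...,2]-h)<.004)&(np.hypot(Wn[...,0]-c[0],Wn[...,1]-c[1])<r+.012)
        p=Wn[m]; C[n]=p[:,:2].mean(0); (e,er)=cv2.minEnclosingCircle((p[:,:2]*1000).astype(np.float32))
        # bright centre via symmetric rect
        print(cam,n,m.sum(),'mean',C[n],'enc',np.round(e,1),round(er,1),'z',np.median(p[:,2]))
    d=C['canister']-C['jar']; print('  row len',np.linalg.norm(d),'yaw',np.degrees(np.arctan2(-d[0],d[1])),'mid',(C['canister']+C['jar'])/2)
    m=(abs(Wn[...,2]-.059)<.008)&(abs(Wn[...,0]-.567)<.035)&(abs(Wn[...,1]+.05)<.1); p=Wn[m]; print('  stapler top',len(p),p.mean(0),*rect(p))
    for n,zr in(('side_tray',(.008,.018)),('mat',(.0025,.0085))):
        c=(.488,-.289) if n=='side_tray' else (.468,.305)
        m=(Wn[...,2]>zr[0])&(Wn[...,2]<zr[1])&(np.hypot(Wn[...,0]-c[0],Wn[...,1]-c[1])<.16)
        m=cv2.morphologyEx(m.astype(np.uint8),cv2.MORPH_OPEN,np.ones((2,2)))>0
        p=Wn[m]; print('  ',n,len(p),np.median(p[:,2]),*rect(p), 'mean',p.mean(0))
    m=(np.abs(Wn[...,0]-.54)<.13)&(np.abs(Wn[...,1]+.055)<.17)&(Wn[...,2]>.012)&(Wn[...,2]<.055); p=Wn[m]; print('  stock',*rect(p))
    if cam=='top':
        cv2.imwrite('pics/crop.png',cv2.resize(im[220:380,180:540,::-1],None,fx=2.2,fy=2.2,interpolation=cv2.INTER_CUBIC))
E
```

```text
top canister 320 mean [0.497  0.0193] enc [497.2  19.2] 20.1 z 0.1233060991531229
top flask 156 mean [ 0.5049 -0.0486] enc [505.1 -49.2] 13.9 z 0.13900384863328233
top jar 653 mean [ 0.5104 -0.1204] enc [ 510.8 -120.7] 28.9 z 0.12306705878207401
  row len 0.1403686453724796 yaw 5.500639003698651 mid [ 0.5037 -0.0505]
  stapler top 935 [ 0.5673 -0.0591  0.0589] [568.3 -60.5] [ 33.8 127.5] 5.9
   side_tray 673 0.011829395714240574 [ 297.6 -213.7] [227.  696.7] 72.4 mean [ 0.4884 -0.2894  0.0092]
   mat 2988 0.004384162659223577 [303.7 156. ] [650.4 207.8] 44.9 mean [0.4606 0.2985 0.0043]
  stock [515.3 -61.4] [245.5 312.2] 6.5
side canister 219 mean [0.4966 0.0244] enc [495.6  22.8] 21.1 z 0.12290073748419546
side flask 96 mean [ 0.5046 -0.0443] enc [505.1 -45.6] 14.3 z 0.13894186908318468
side jar 332 mean [ 0.51   -0.1152] enc [ 510.8 -117.9] 30.0 z 0.12293044987730034
  row len 0.14017973880806883 yaw 5.475397823108926 mid [ 0.5033 -0.0454]
  stapler top 543 [ 0.5661 -0.0489  0.0591] [558.1 -58.2] [ 53.  129.1] 5.7
   side_tray 561 0.009695852626722288 [ 485. -233.] [250.7 273.1] 89.6 mean [ 0.4868 -0.2708  0.0107]
   mat 5130 0.004380115618940226 [268.5 209.1] [666.3 138.5] 26.2 mean [0.4646 0.3083 0.0043]
  stock [516.  -58.4] [243.8 313.8] 6.3
```

View pics/crop.png

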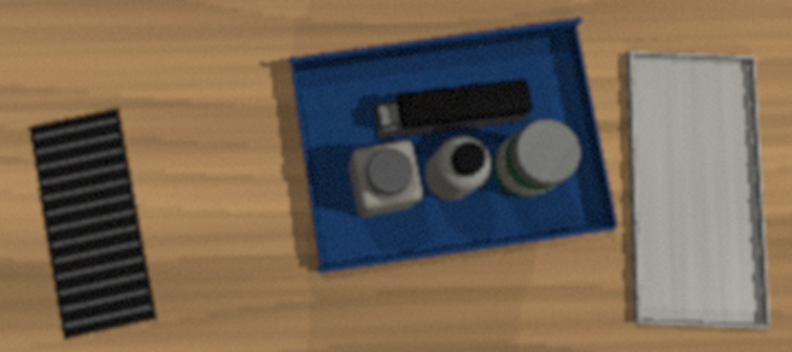

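The crop shows the jaw end of the stapler toward +y. The mat corners in crop pixels are (32,126), (118,110), (155,318), (65,337), and the side tray corners are (628,52), (752,58), (768,325), (637,322).

```bash
cat >> h.py <<'E'
def ray(cam,uv,z):
    i=optics.camera_info(cam);K,V=i['camera_matrix'],i['view'];R,t=V[:3,:3],V[:3,3]
    uv=np.atleast_2d(uv).astype(float);d=np.c_[(uv-K[:2,2])/[K[0,0],K[1,1]],np.ones(len(uv))]@R
    o=-R.T@t; return o+d*((z-o[2])/d[:,2])[:,None]
E
cat > rel.py <<'E'
# rel.py x y z yaw_deg(of tool y): travel and spin in tool axes from the measured pose
import sys,numpy as np
from plant import robot
from scipy.spatial.transform import Rotation as Ro
x,y,z,w=map(float,sys.argv[1:5]); s=robot.read_state(); R=Ro.from_rotvec(s['orientation']).as_matrix()
a=np.degrees(np.arctan2(R[1,1],R[0,1])); sp=(a-w+180)%360-180
print('t',round(s['t'],2),'pos',np.round(s['tool_pos'],4),'yaw',round(a,2),'z',np.round(R[:,2],3),'F',np.round(s['force'],1))
print('travel mm',np.round(R.T@(np.array([x,y,z])-s['tool_pos'])*1000,1),'spin rad',round(np.radians(sp),4))
E
python3 - <<'E'
from h import *
np.set_printoptions(suppress=True,precision=4)
off=np.array([180,220])
def show(n,w):
    r=cv2.minAreaRect((w[:,:2]*1000).astype(np.float32)); e=(w[0]+w[1]-w[2]-w[3])[:2]; print(n,w.mean(0)[:2],'yaw x',np.degrees(np.arctan2(e[1],e[0])),r[1])
show('mat top',ray('top',(np.array([[32,126],[118,110],[155,318],[65,337]])-.6)/2.2+off,.004))
show('side_tray',ray('top',(np.array([[628,52],[752,58],[768,325],[637,322]])-.6)/2.2+off,.014))
w=ray('side',[[317,380],[321,338],[439,346],[441,388]],.004); w=w[[1,0,3,2]]; show('mat side',w)
show('stock top rim(back .045)',np.r_[ray('top',(np.array([[292,60],[578,21]]))/2.2+off,.045),ray('top',(np.array([[614,228],[319,270]]))/2.2+off,.015)])
E
python3 rel.py .511 -.1195 .24 5.9
```

```text
mat top [0.469 0.303] yaw x 10.433326189419915 (208.28929138183594, 87.12503051757812)
side_tray [ 0.4865 -0.2876] yaw x -3.508969642005502 (124.3681869506836, 263.46533203125)
mat side [0.4678 0.3053] yaw x 11.966582551184752 (209.0601043701172, 86.50634765625)
stock top rim(back .045) [ 0.5308 -0.0491] yaw x 6.6201181393312565 (201.3484344482422, 288.239501953125)
t 1.3 pos [0.1686 0.5758 0.2357] yaw 73.68 z [ 0.  0. -1.] F [ 0.2  0.7 -0.2]
travel mm [-524.  -571.1   -4.3] spin rad 1.183
```

```bash
python3 -m inch '{"travel":[[-30,0,0],[-260,-285,0],[-260,-285,0],[-260,-285,0],[-260,-285,0],[-260,-285,0],[-260,-285,0],[-260,-285,0],[-260,-285,0],[-260,-285,0]],"spin":[0,0,0,0,0,0,0,0,0,0]}' 0.18 25 2>&1 | tail -3; python3 rel.py .511 -.120 .24 5.9
```

```text
force: [1.1, -0.2, -0.5]
opening: 0.0763
gripper_force: 0.0
t 2.13 pos [0.3737 0.2254 0.236 ] yaw 73.7 z [ 0.001  0.    -1.   ] F [ 1.1 -0.2 -0.5]
travel mm [-228.8 -293.    -4.1] spin rad 1.1834
```

I wrote millimetres where the rows take metres. The per-row cap limited the move, and the arm ended about where I wanted it. From here on I'll use metres.

```bash
python3 -m inch '{"travel":[[0,0,0],[0,0,0]],"spin":[0,0]}' 2>&1 | tail -8; python3 rel.py .511 -.120 .24 5.9
```

```text
t: 2.3
tool_pos: [0.3743, 0.2254, 0.2359]
orientation: [0.454, 3.108, 0.001]
force: [-0.5, 0.4, -0.4]
opening: 0.0765
gripper_force: 0.0
t 2.3 pos [0.3743 0.2254 0.2359] yaw 73.38 z [ 0.001  0.    -1.   ] F [-0.5  0.4 -0.4]
travel mm [-229.8 -291.9   -4.1] spin rad 1.1777
```

Stationary and safe; I'll continue in metres.

```bash
python3 -m inch '{"travel":[[-0.025,-0.032,0],[-0.05,-0.064,0],[-0.075,-0.096,0],[-0.1,-0.128,0],[-0.125,-0.16,0],[-0.15,-0.192,0],[-0.175,-0.224,0],[-0.2,-0.256,0],[-0.22,-0.28,0],[-0.23,-0.292,0]],"spin":[0.12,0.24,0.36,0.48,0.6,0.72,0.84,0.96,1.08,1.18]}' >/dev/null; python3 -m inch '{"travel":[[0,0,0],[0,0,0]],"spin":[0,0]}' ; python3 rel.py .511 -.120 .24 5.9
```

```text
t: 3.3
tool_pos: [0.5123, -0.1165, 0.2352]
orientation: [-2.097, -2.337, -0.0]
force: [0.5, -0.8, -0.2]
opening: 0.0761
gripper_force: 0.0
t 3.3 pos [ 0.5123 -0.1165  0.2352] yaw 6.2 z [-0.001  0.001 -1.   ] F [ 0.5 -0.8 -0.2]
travel mm [-3.3 -1.7 -4.8] spin rad 0.0052
```

```bash
python3 -m inch '{"travel":[[-0.003,-0.0015,0.02],[-0.003,-0.0015,0.045],[-0.003,-0.0015,0.07],[-0.003,-0.0015,0.09],[-0.003,-0.0015,0.105],[-0.003,-0.0015,0.115],[-0.003,-0.0015,0.121],[-0.003,-0.0015,0.121],[-0.003,-0.0015,0.121]],"spin":[0,0,0,0,0,0,0,0,0]}'; python3 -m inch '{"travel":[[0,0,0],[0,0,0],[0,0,0],[0,0,0],[0,0,0],[0,0,0]],"spin":[0,0,0,0,0,0]}' 1 25; python3 rel.py .511 -.120 .114 5.9
python3 -m inch '{"travel":[[0,0,-0.004],[0,0,-0.012],[0,0,-0.025],[0,0,-0.04],[0,0,-0.055],[0,0,-0.07],[0,0,-0.08],[0,0,-0.08]],"spin":[0,0,0,0,0,0,0,0]}'; python3 rel.py .4035 -.286 .116 5.9;python3 rel.py .5715 -.292 .116 5.9
```

```text
t: 4.05
tool_pos: [0.5112, -0.1201, 0.1153]
orientation: [2.098, 2.337, 0.001]
force: [0.9, -0.2, -0.4]
opening: 0.076
gripper_force: 0.0
t: 4.55
tool_pos: [0.5112, -0.1211, 0.1155]
orientation: [2.1, 2.335, 0.001]
force: [-1.7, 0.1, 6.3]
opening: 0.0576
gripper_force: 25.0
t 4.55 pos [ 0.5112 -0.1211  0.1155] yaw 6.06 z [ 0.001 -0.    -1.   ] F [-1.7  0.1  6.3]
travel mm [ 1.1 -0.1  1.5] spin rad 0.0028
t: 5.22
tool_pos: [0.5123, -0.1213, 0.1981]
orientation: [2.098, 2.333, 0.003]
force: [-0.9, -0.5, -2.6]
opening: 0.0577
gripper_force: 25.0
t 5.22 pos [ 0.5123 -0.1213  0.1981] yaw 6.07 z [ 0.005 -0.002 -1.   ] F [-0.9 -0.5 -2.6]
travel mm [-152.1 -126.    81.9] spin rad 0.003
t 5.22 pos [ 0.5123 -0.1213  0.1981] yaw 6.07 z [ 0.005 -0.002 -1.   ] F [-0.9 -0.5 -2.6]
travel mm [-175.9   40.4   82.7] spin rad 0.003
```

```bash
python3 -m inch '{"travel":[[-0.006,0.001,0],[-0.02,0.004,0],[-0.04,0.009,0],[-0.066,0.015,0],[-0.092,0.021,0],[-0.118,0.027,0],[-0.142,0.033,0],[-0.16,0.037,0],[-0.171,0.039,0],[-0.176,0.04,0]],"spin":[0,0,0,0,0,0,0,0,0,0]}' >/dev/null; python3 -m inch '{"travel":[[0,0,0.0],[0,0,0.012],[0,0,0.03],[0,0,0.048],[0,0,0.062],[0,0,0.07],[0,0,0.074],[0,0,0.076],[0,0,0.076],[0,0,0.076]],"spin":[0,0,0,0,0,0,0,0,0,0]}'; python3 -m inch '{"travel":[[0,0,0.001],[0,0,0.002],[0,0,0.003],[0,0,0.004],[0,0,0.004]],"spin":[0,0,0,0,0]}';python3 rel.py .5715 -.292 .116 5.9
```

```text
t: 6.88
tool_pos: [0.5698, -0.2918, 0.1198]
orientation: [2.099, 2.335, 0.0]
force: [-0.5, -1.0, -3.9]
opening: 0.0576
gripper_force: 25.0
t: 7.3
tool_pos: [0.5694, -0.292, 0.1156]
orientation: [2.1, 2.335, -0.0]
force: [-2.0, 0.6, 2.7]
opening: 0.0575
gripper_force: 25.0
t 7.3 pos [ 0.5694 -0.292   0.1156] yaw 6.07 z [ 0.001 -0.001 -1.   ] F [-2.   0.6  2.7]
travel mm [-0.2  2.  -0.4] spin rad 0.0029
```

```bash
python3 -m inch '{"travel":[[0,0,0],[0,0,0],[0,0,0],[0,0,0]],"spin":[0,0,0,0]}' 0.18; python3 -m inch '{"travel":[[0,0,-0.005],[0,0,-0.02],[0,0,-0.05],[0,0,-0.085],[0,0,-0.11],[0,0,-0.11]],"spin":[0,0,0,0,0,0]}' >/dev/null; python3 rel.py .505 -.048 .225 5.9
```

```text
t: 7.63
tool_pos: [0.5693, -0.2916, 0.1147]
orientation: [2.1, 2.336, 0.0]
force: [-0.4, -0.3, 0.9]
opening: 0.0756
gripper_force: 0.0
t 8.13 pos [ 0.572  -0.2932  0.233 ] yaw 6.08 z [ 0.01  -0.006 -1.   ] F [ 0.3 -0.3  0.2]
travel mm [251.  -40.7   5.9] spin rad 0.0031
```

```bash
python3 - <<'E'
from h import *
im,W=snap('side');cv2.imwrite('pics/s1.png',im[80:400,240:560,::-1])
Wn=np.nan_to_num(W)
for c in((.5695,-.292),(.505,-.047)):
    m=(Wn[...,2]>.115)&(Wn[...,2]<.145)&(np.hypot(Wn[...,0]-c[0],Wn[...,1]-c[1])<.04);print(m.sum(),Wn[m].mean(0) if m.any() else '')
E
```

```text
265 [ 0.56753384 -0.28275171  0.12197767]
205 [ 0.50406878 -0.04033682  0.13163337]
```

View pics/s1.png

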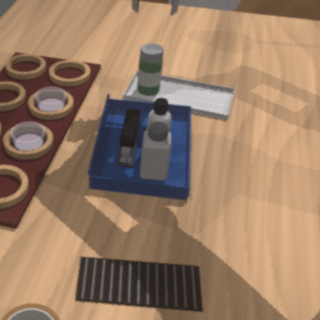

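The jar stands upright at the far end of the side tray, at crop (150,70). The flask is next.

```bash
python3 -m inch '{"travel":[[0.015,-0.003,0],[0.045,-0.008,0],[0.08,-0.013,0],[0.115,-0.019,0],[0.15,-0.025,0],[0.185,-0.03,0],[0.215,-0.035,0],[0.238,-0.039,0],[0.248,-0.04,0],[0.248,-0.04,0]],"spin":[0,0,0,0,0,0,0,0,0,0]}' 0.5 >/dev/null; python3 -m inch '{"travel":[[0,0,0],[0,0,0],[0,0,0]],"spin":[0,0,0]}'; python3 rel.py .505 -.048 .132 5.9
```

```text
t: 9.27
tool_pos: [0.5033, -0.0504, 0.2244]
orientation: [-2.102, -2.334, 0.001]
force: [-0.1, -0.6, -0.5]
opening: 0.0464
gripper_force: 0.0
t 9.27 pos [ 0.5033 -0.0504  0.2244] yaw 5.99 z [-0. -0. -1.] F [-0.1 -0.6 -0.5]
travel mm [ 2.3  2.  92.4] spin rad 0.0016
```

```bash
python3 -m inch '{"travel":[[0.002,0.002,0.015],[0.002,0.002,0.035],[0.002,0.002,0.055],[0.002,0.002,0.072],[0.002,0.002,0.083],[0.002,0.002,0.09],[0.002,0.002,0.092],[0.002,0.002,0.092],[0.002,0.002,0.092]],"spin":[0,0,0,0,0,0,0,0,0]}'; python3 -m inch '{"travel":[[0,0,0],[0,0,0],[0,0,0],[0,0,0],[0,0,0],[0,0,0]],"spin":[0,0,0,0,0,0]}' 1 25; python3 rel.py .505 -.048 .132 5.9
python3 -m inch '{"travel":[[0,0,-0.004],[0,0,-0.012],[0,0,-0.025],[0,0,-0.04],[0,0,-0.055],[0,0,-0.07],[0,0,-0.08],[0,0,-0.08]],"spin":[0,0,0,0,0,0,0,0]}'; python3 rel.py .4865 -.288 .132 5.9
```

```text
t: 10.02
tool_pos: [0.5056, -0.0473, 0.1336]
orientation: [2.1, 2.335, 0.001]
force: [0.6, -0.4, -0.4]
opening: 0.0467
gripper_force: 0.0
t: 10.52
tool_pos: [0.5052, -0.047, 0.1332]
orientation: [2.1, 2.336, 0.001]
force: [-1.7, 0.2, 4.5]
opening: 0.0273
gripper_force: 25.0
t 10.52 pos [ 0.5052 -0.047   0.1332] yaw 6.08 z [ 0.001 -0.    -1.   ] F [-1.7  0.2  4.5]
travel mm [-0.9 -0.3  1.2] spin rad 0.0031
t: 11.18
tool_pos: [0.5062, -0.0472, 0.2155]
orientation: [2.098, 2.333, 0.003]
force: [1.1, 0.7, -1.6]
opening: 0.0277
gripper_force: 25.0
t 11.18 pos [ 0.5062 -0.0472  0.2155] yaw 6.07 z [ 0.004 -0.001 -1.   ] F [ 1.1  0.7 -1.6]
travel mm [-237.3  -45.4   83.6] spin rad 0.003
```

```bash
python3 -m inch '{"travel":[[-0.006,-0.003,0],[-0.022,-0.008,0],[-0.048,-0.014,0],[-0.08,-0.02,0],[-0.115,-0.026,0],[-0.15,-0.032,0],[-0.183,-0.038,0],[-0.21,-0.042,0],[-0.228,-0.044,0],[-0.237,-0.045,0]],"spin":[0,0,0,0,0,0,0,0,0,0]}' >/dev/null; python3 -m inch '{"travel":[[0,0,0.0],[0,0,0.012],[0,0,0.03],[0,0,0.048],[0,0,0.062],[0,0,0.07],[0,0,0.074],[0,0,0.076],[0,0,0.076],[0,0,0.076]],"spin":[0,0,0,0,0,0,0,0,0,0]}'; python3 -m inch '{"travel":[[0,0,0.001],[0,0,0.002],[0,0,0.003],[0,0,0.004],[0,0,0.004]],"spin":[0,0,0,0,0]}';python3 rel.py .4865 -.288 .132 5.9
python3 -m inch '{"travel":[[0,0,0],[0,0,0],[0,0,0],[0,0,0]],"spin":[0,0,0,0]}' 0.5; python3 -m inch '{"travel":[[0,0,-0.005],[0,0,-0.02],[0,0,-0.05],[0,0,-0.08],[0,0,-0.095],[0,0,-0.095],[0,0,-0.095]],"spin":[0,0,0,0,0,0,0]}' >/dev/null; python3 rel.py .4963 .021 .225 5.9
```

```text
t: 12.85
tool_pos: [0.4858, -0.2874, 0.1375]
orientation: [2.099, 2.335, 0.0]
force: [-1.0, 0.3, -2.6]
opening: 0.0272
gripper_force: 25.0
t: 13.27
tool_pos: [0.4855, -0.2878, 0.1333]
orientation: [2.1, 2.335, -0.0]
force: [-0.8, -0.4, 2.8]
opening: 0.0271
gripper_force: 25.0
t 13.27 pos [ 0.4855 -0.2878  0.1333] yaw 6.07 z [ 0.001 -0.001 -1.   ] F [-0.8 -0.4  2.8]
travel mm [-0.3  0.9  1.3] spin rad 0.0029
t: 13.6
tool_pos: [0.4853, -0.2874, 0.1326]
orientation: [2.101, 2.336, 0.0]
force: [1.0, 0.0, -0.2]
opening: 0.045
gripper_force: 0.0
t 14.18 pos [ 0.4859 -0.2878  0.2289] yaw 6.08 z [ 0.002 -0.002 -1.   ] F [0.1 0.1 0.3]
travel mm [306.   43.    3.5] spin rad 0.0031
```

```bash
python3 -m inch '{"travel":[[0.015,0.002,0],[0.045,0.006,0],[0.08,0.011,0],[0.118,0.017,0],[0.156,0.022,0],[0.194,0.027,0],[0.232,0.033,0],[0.266,0.038,0],[0.29,0.041,0],[0.304,0.043,0]],"spin":[0,0,0,0,0,0,0,0,0,0]}' 0.35 >/dev/null; python3 -m inch '{"travel":[[0,0,0],[0,0,0],[0,0,0],[0,0,0]],"spin":[0,0,0,0]}'; python3 rel.py .4963 .021 .116 5.9
```

```text
t: 15.35
tool_pos: [0.4954, 0.0187, 0.2269]
orientation: [-2.101, -2.334, 0.001]
force: [0.8, -0.1, 0.1]
opening: 0.0603
gripper_force: 0.0
t 15.35 pos [0.4954 0.0187 0.2269] yaw 6.02 z [-0.001 -0.    -1.   ] F [ 0.8 -0.1  0.1]
travel mm [  2.2   1.3 110.9] spin rad 0.0021
```

```bash
python3 -m inch '{"travel":[[0.002,0.001,0.015],[0.002,0.001,0.035],[0.002,0.001,0.06],[0.002,0.001,0.082],[0.002,0.001,0.098],[0.002,0.001,0.107],[0.002,0.001,0.11],[0.002,0.001,0.11],[0.002,0.001,0.11]],"spin":[0,0,0,0,0,0,0,0,0]}'; python3 -m inch '{"travel":[[0,0,0],[0,0,0],[0,0,0],[0,0,0],[0,0,0],[0,0,0]],"spin":[0,0,0,0,0,0]}' 1 25; python3 rel.py .4963 .021 .116 5.9
python3 -m inch '{"travel":[[0,0,-0.004],[0,0,-0.012],[0,0,-0.025],[0,0,-0.04],[0,0,-0.055],[0,0,-0.07],[0,0,-0.08],[0,0,-0.08]],"spin":[0,0,0,0,0,0,0,0]}'; python3 rel.py .4015 -.285 .116 5.9
```

```text
t: 16.1
tool_pos: [0.4973, 0.0212, 0.1186]
orientation: [2.101, 2.335, 0.001]
force: [0.5, -0.5, 0.2]
opening: 0.0605
gripper_force: 0.0
t: 16.6
tool_pos: [0.497, 0.0216, 0.1183]
orientation: [2.1, 2.336, 0.001]
force: [-1.2, -1.3, 5.6]
opening: 0.0395
gripper_force: 24.7
t 16.6 pos [0.497  0.0216 0.1183] yaw 6.08 z [ 0.001 -0.    -1.   ] F [-1.2 -1.3  5.6]
travel mm [-0.5 -0.8  2.3] spin rad 0.0032
t: 17.27
tool_pos: [0.498, 0.0215, 0.2004]
orientation: [2.098, 2.334, 0.004]
force: [0.9, 0.0, -2.8]
opening: 0.0395
gripper_force: 24.7
t 17.27 pos [0.498  0.0215 0.2004] yaw 6.08 z [ 0.004 -0.    -1.   ] F [ 0.9  0.  -2.8]
travel mm [-294.5 -128.7   84.1] spin rad 0.0031
```

```bash
python3 -m inch '{"travel":[[-0.006,-0.004,0],[-0.022,-0.018,0],[-0.052,-0.037,0],[-0.088,-0.057,0],[-0.126,-0.077,0],[-0.164,-0.096,0],[-0.2,-0.11,0],[-0.234,-0.12,0],[-0.262,-0.126,0],[-0.282,-0.128,0]],"spin":[0,0,0,0,0,0,0,0,0,0]}' >/dev/null; python3 -m inch '{"travel":[[-0.01,0,0.0],[-0.012,0,0.008],[-0.012,0,0.025],[-0.012,0,0.045],[-0.012,0,0.062],[-0.012,0,0.07],[-0.012,0,0.074],[-0.012,0,0.076],[-0.012,0,0.076],[-0.012,0,0.076]],"spin":[0,0,0,0,0,0,0,0,0,0]}'; python3 -m inch '{"travel":[[0,0,0.001],[0,0,0.002],[0,0,0.003],[0,0,0.004],[0,0,0.004]],"spin":[0,0,0,0,0]}';python3 rel.py .4015 -.285 .116 5.9
python3 -m inch '{"travel":[[0,0,0],[0,0,0],[0,0,0],[0,0,0]],"spin":[0,0,0,0]}' 0.35; python3 -m inch '{"travel":[[0,0,-0.005],[0,0,-0.02],[0,0,-0.05],[0,0,-0.08],[0,0,-0.095],[0,0,-0.095],[0,0,-0.095]],"spin":[0,0,0,0,0,0,0]}' >/dev/null; python3 rel.py .568 -.055 .2 5.9
python3 - <<'E'
from h import *
for cam in('top','side'):
    im,W=snap(cam);Wn=np.nan_to_num(W)
    cv2.imwrite(f'pics/{cam}2.png',im[...,::-1])
    m=(Wn[...,2]>.05)&(Wn[...,2]<.066)&(abs(Wn[...,0]-.567)<.04)&(abs(Wn[...,1]+.05)<.1);p=Wn[m];print(cam,m.sum(),p.mean(0),*rect(p))
    q=cv2.PCACompute(p[:,:2].astype(np.float32),None)[1][0];print(q,models.look_for(cam,'stapler')[:1])
E
```

```text
t: 18.93
tool_pos: [0.401, -0.2845, 0.1226]
orientation: [2.099, 2.335, 0.0]
force: [-0.7, -0.5, -1.7]
opening: 0.0394
gripper_force: 24.9
t: 19.35
tool_pos: [0.4007, -0.2847, 0.1184]
orientation: [2.1, 2.335, -0.0]
force: [-0.7, 0.1, 3.6]
opening: 0.0399
gripper_force: 25.0
t 19.35 pos [ 0.4007 -0.2847  0.1184] yaw 6.07 z [ 0.001 -0.001 -1.   ] F [-0.7  0.1  3.6]
travel mm [-0.4  0.8  2.4] spin rad 0.0029
t: 19.68
tool_pos: [0.4005, -0.2844, 0.1177]
orientation: [2.101, 2.336, 0.0]
force: [-0.6, -0.7, -0.2]
opening: 0.0593
gripper_force: 0.0
t 20.27 pos [ 0.401  -0.2849  0.2139] yaw 6.07 z [ 0.002 -0.002 -1.   ] F [-0.7 -0.2 -0.4]
travel mm [210.9 190.3  13.8] spin rad 0.003
top 939 [ 0.5672367  -0.05935872  0.05883242] [568.2 -60.1] [ 33.8 127.8] 5.7
[-0.10689279  0.99427056] [{'centre': [0.5583, -0.0475, 0.0574], 'p': 0.94}]
side 542 [ 0.5663604  -0.04717033  0.0589349 ] [568.1 -56.2] [ 33.3 129.4] 5.8
[-0.09696964  0.9952873 ] [{'centre': [0.5637, -0.0173, 0.0578], 'p': 0.58}]
```

View pics/side2.png

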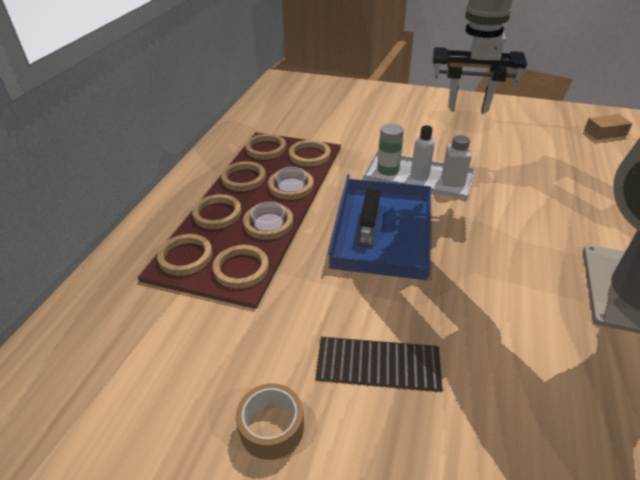

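The side view shows all three containers upright in the side tray at (390,150), (424,155) and (457,165). The stapler is alone in the stock tray at (369,215).

```bash
python3 -m inch '{"travel":[[0.012,0.009,0],[0.036,0.028,0],[0.064,0.05,0],[0.094,0.073,0],[0.124,0.096,0],[0.154,0.119,0],[0.18,0.14,0],[0.2,0.158,0],[0.21,0.17,0],[0.215,0.18,0]],"spin":[0,0,0,0,0,0,0,0,0,0]}' 0.35 >/dev/null; python3 -m inch '{"travel":[[0,0.009,0],[0,0.009,0],[0,0.009,0],[0,0.009,0]],"spin":[0,0,0,0]}'; python3 rel.py .5673 -.0505 .049 5.8
```

```text
t: 21.63
tool_pos: [0.5651, -0.0516, 0.2123]
orientation: [-2.102, -2.334, 0.001]
force: [0.8, -0.5, 0.5]
opening: 0.0605
gripper_force: 0.0
t 21.63 pos [ 0.5651 -0.0516  0.2123] yaw 6.0 z [-0.001 -0.    -1.   ] F [ 0.8 -0.5  0.5]
travel mm [  0.9   2.4 163.3] spin rad 0.0035
```

```bash
python3 -m inch '{"travel":[[0.001,0.002,0.015],[0.001,0.002,0.04],[0.001,0.002,0.07],[0.001,0.002,0.1],[0.001,0.002,0.125],[0.001,0.002,0.145],[0.001,0.002,0.157],[0.001,0.002,0.163],[0.001,0.002,0.163],[0.001,0.002,0.163]],"spin":[0,0,0,0,0,0,0,0,0,0]}'; python3 -m inch '{"travel":[[0,0,0],[0,0,0],[0,0,0],[0,0,0],[0,0,0],[0,0,0]],"spin":[0,0,0,0,0,0]}' 1 30; python3 rel.py .5673 -.0505 .049 5.8
python3 -m inch '{"travel":[[0,0,-0.004],[0,0,-0.012],[0,0,-0.025],[0,0,-0.045],[0,0,-0.065],[0,0,-0.085],[0,0,-0.1],[0,0,-0.11],[0,0,-0.11]],"spin":[0,0,0,0,0,0,0,0,0]}'; python3 rel.py .4685 .304 .16 100.9
```

```text
t: 22.47
tool_pos: [0.5681, -0.0498, 0.0507]
orientation: [2.1, 2.335, 0.001]
force: [-1.0, -0.4, 0.9]
opening: 0.0602
gripper_force: 0.0
t: 22.97
tool_pos: [0.5678, -0.0494, 0.0502]
orientation: [2.1, 2.336, 0.0]
force: [-1.1, -0.2, 4.5]
opening: 0.0328
gripper_force: 30.0
t 22.97 pos [ 0.5678 -0.0494  0.0502] yaw 6.08 z [ 0.001 -0.    -1.   ] F [-1.1 -0.2  4.5]
travel mm [-1.1 -0.6  1.2] spin rad 0.0049
t: 23.72
tool_pos: [0.5693, -0.0496, 0.1634]
orientation: [2.098, 2.333, 0.004]
force: [0.6, -0.3, -3.2]
opening: 0.0329
gripper_force: 30.0
t 23.72 pos [ 0.5693 -0.0496  0.1634] yaw 6.07 z [ 0.005 -0.001 -1.   ] F [ 0.6 -0.3 -3.2]
travel mm [362.3 -62.8   2.5] spin rad -1.655
```

```bash
python3 -m inch '{"travel":[[0.005,-0.001,0],[0.018,-0.003,0],[0.038,-0.006,0],[0.062,-0.01,0],[0.088,-0.015,0],[0.114,-0.02,0],[0.138,-0.024,0],[0.158,-0.027,0],[0.172,-0.029,0],[0.18,-0.031,0]],"spin":[0,0,0,0,0,0,0,0,0,0]}' >/dev/null
python3 -m inch '{"travel":[[0.008,-0.001,0],[0.024,-0.004,0],[0.046,-0.008,0],[0.072,-0.013,0],[0.098,-0.018,0],[0.124,-0.022,0],[0.148,-0.026,0],[0.166,-0.029,0],[0.177,-0.031,0],[0.182,-0.032,0]],"spin":[-0.04,-0.13,-0.24,-0.35,-0.46,-0.57,-0.68,-0.79,-0.9,-1.0]}' >/dev/null
python3 -m inch '{"travel":[[0,0,0],[0,0,0],[0,0,0],[0,0,0],[0,0,0],[0,0,0],[0,0,0],[0,0,0],[0,0,0]],"spin":[-0.1,-0.21,-0.32,-0.43,-0.53,-0.61,-0.655,-0.655,-0.655]}'; python3 rel.py .4685 .304 .051 100.9
```

```text
t: 26.13
tool_pos: [0.4663, 0.3036, 0.159]
orientation: [0.297, -3.127, 0.001]
force: [-0.1, -0.6, -2.9]
opening: 0.0327
gripper_force: 30.0
t 26.13 pos [0.4663 0.3036 0.159 ] yaw 100.85 z [-0.001 -0.001 -1.   ] F [-0.1 -0.6 -2.9]
travel mm [ -2.4  -0.  108. ] spin rad -0.0009
```

```bash
python3 -m inch '{"travel":[[-0.001,0,0.006],[-0.002,0,0.02],[-0.002,0,0.04],[-0.002,0,0.06],[-0.002,0,0.078],[-0.002,0,0.09],[-0.002,0,0.098],[-0.002,0,0.102],[-0.002,0,0.103],[-0.002,0,0.103]],"spin":[0,0,0,0,0,0,0,0,0,0]}'; python3 -m inch '{"travel":[[0,0,0.001],[0,0,0.002],[0,0,0.003],[0,0,0.004],[0,0,0.004],[0,0,0.004]],"spin":[0,0,0,0,0,0]}';python3 rel.py .4685 .304 .051 100.9
```

```text
t: 26.97
tool_pos: [0.469, 0.3046, 0.0572]
orientation: [-0.298, 3.127, 0.001]
force: [0.7, -0.3, -3.7]
opening: 0.033
gripper_force: 30.0
t: 27.47
tool_pos: [0.4685, 0.3043, 0.0527]
orientation: [0.298, -3.127, 0.0]
force: [-0.3, -0.4, -3.1]
opening: 0.0328
gripper_force: 30.0
t 27.47 pos [0.4685 0.3043 0.0527] yaw 100.9 z [-0. -0. -1.] F [-0.3 -0.4 -3.1]
travel mm [ 0.1 -0.3  1.7] spin rad -0.0001
```

```bash
python3 -m inch '{"travel":[[0,0,0.0007],[0,0,0.0014],[0,0,0.0014],[0,0,0.0014]],"spin":[0,0,0,0]}'; python3 rel.py .4685 .304 .051 100.9
```

```text
t: 27.8
tool_pos: [0.4686, 0.3044, 0.0513]
orientation: [-0.298, 3.127, 0.0]
force: [-0.0, -0.2, -3.3]
opening: 0.0327
gripper_force: 30.0
t 27.8 pos [0.4686 0.3044 0.0513] yaw 100.9 z [ 0.  0. -1.] F [-0.  -0.2 -3.3]
travel mm [ 0.2 -0.3  0.3] spin rad -0.0
```

```bash
python3 -m inch '{"travel":[[0,0,0.0005],[0,0,0.001],[0,0,0.001],[0,0,0.001]],"spin":[0,0,0,0]}'; python3 -m inch '{"travel":[[0,0,0.0005],[0,0,0.001],[0,0,0.001],[0,0,0.001]],"spin":[0,0,0,0]}'
```

```text
t: 28.13
tool_pos: [0.4687, 0.3044, 0.0512]
orientation: [-0.298, 3.127, 0.0]
force: [-3.5, -3.7, 7.2]
opening: 0.0327
gripper_force: 30.0
t: 28.47
tool_pos: [0.4688, 0.3044, 0.0511]
orientation: [-0.298, 3.127, -0.0]
force: [-7.5, -4.9, 13.9]
opening: 0.0327
gripper_force: 30.0
```

```bash
python3 -m inch '{"travel":[[0,0,-0.001],[0,0,-0.0015],[0,0,-0.0015]],"spin":[0,0,0]}' >/dev/null; python3 -m inch '{"travel":[[0,0,0],[0,0,0],[0,0,0],[0,0,0],[0,0,0]],"spin":[0,0,0,0,0]}' 0.35; python3 -m inch '{"travel":[[0,0,-0.005],[0,0,-0.02],[0,0,-0.05],[0,0,-0.085],[0,0,-0.12],[0,0,-0.15],[0,0,-0.17],[0,0,-0.17]],"spin":[0,0,0,0,0,0,0,0]}' >/dev/null
python3 -m inch '{"travel":[[0,-0.03,0],[0,-0.06,0],[0,-0.1,0],[0,-0.14,0],[0,-0.18,0],[0,-0.21,0],[0,-0.23,0],[0,-0.23,0]],"spin":[0.1,0.21,0.32,0.43,0.54,0.65,0.76,0.87]}' >/dev/null
python3 - <<'E'
from h import *
im,W=snap('top');cv2.imwrite('pics/top3.png',cv2.resize(im[240:400,120:560,::-1],None,fx=1.8,fy=1.8))
for c in('top','side'):
    im,W=snap(c);Wn=np.nan_to_num(W)
    m=(Wn[...,2]>.05)&(Wn[...,2]<.067)&(np.hypot(Wn[...,0]-.47,Wn[...,1]-.304)<.11);p=Wn[m];print(c,m.sum(),*rect(p),p[:,2].mean())
E
python3 rel.py .4005 -.2845 .225 6.07
```

```text
t: 29.13
tool_pos: [0.4686, 0.3043, 0.0507]
orientation: [0.298, -3.127, -0.0]
force: [-0.1, -1.0, 0.8]
opening: 0.0589
gripper_force: 0.0
top 1018 [479.3 304.2] [127.5  33.5] 10.5 0.06011529627125985
side 1458 [479.2 307.6] [127.4  34.5] 10.4 0.059491382023008244
t 30.62 pos [0.5118 0.0782 0.2202] yaw 51.15 z [-0.001  0.    -1.   ] F [0.5 0.8 0.4]
travel mm [-140.8 -352.2   -4.7] spin rad 0.7868
```

View pics/top3.png

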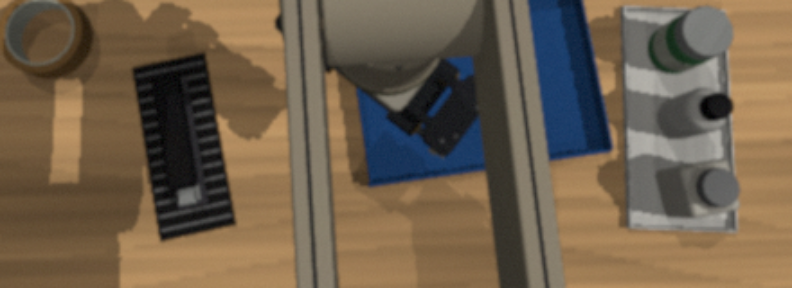

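The stapler lies lengthwise and centred on the mat (crop (180,140)), with its jaw toward the robot. The containers in the side tray are upright. Next I return the canister.

```bash
python3 -m inch '{"travel":[[-0.008,-0.02,0],[-0.02,-0.05,0],[-0.034,-0.085,0],[-0.049,-0.122,0],[-0.064,-0.16,0],[-0.079,-0.198,0],[-0.094,-0.235,0],[-0.109,-0.272,0],[-0.123,-0.307,0],[-0.133,-0.333,0]],"spin":[0.05,0.13,0.21,0.3,0.39,0.48,0.57,0.66,0.74,0.787]}' 0.35 >/dev/null; python3 -m inch '{"travel":[[0,0,0],[0,0,0],[0,0,0]],"spin":[0,0,0]}' >/dev/null;  python3 rel.py .4005 -.2845 .1177 6.07
```

```text
t 31.7 pos [ 0.4064 -0.2631  0.2204] yaw 6.17 z [-0.     0.001 -1.   ] F [-0.6  1.   0.6]
travel mm [-20.7  -8.2 102.7] spin rad 0.0017
```

```bash
python3 -m inch '{"travel":[[-0.012,-0.005,0],[-0.02,-0.008,0],[-0.02,-0.008,0],[-0.02,-0.008,0]],"spin":[0,0,0,0]}' >/dev/null;  python3 rel.py .4005 -.2845 .1177 6.07
```

```text
t 32.03 pos [ 0.4004 -0.2848  0.2207] yaw 5.99 z [-0.  0. -1.] F [ 0.  -0.1  0.7]
travel mm [  0.3   0.2 103. ] spin rad -0.0014
```

```bash
python3 -m inch '{"travel":[[0,0,0.015],[0,0,0.035],[0,0,0.06],[0,0,0.08],[0,0,0.094],[0,0,0.101],[0,0,0.103],[0,0,0.103],[0,0,0.103]],"spin":[0,0,0,0,0,0,0,0,0]}'; python3 -m inch '{"travel":[[0,0,0],[0,0,0],[0,0,0],[0,0,0],[0,0,0],[0,0,0]],"spin":[0,0,0,0,0,0]}' 1 25
python3 -m inch '{"travel":[[0,0,-0.004],[0,0,-0.012],[0,0,-0.025],[0,0,-0.04],[0,0,-0.055],[0,0,-0.07],[0,0,-0.08],[0,0,-0.08],[0,0,-0.08]],"spin":[0,0,0,0,0,0,0,0,0]}'; python3 rel.py .497 .0214 .1183 6.07
```

```text
t: 32.78
tool_pos: [0.4009, -0.2852, 0.1189]
orientation: [2.102, 2.333, 0.0]
force: [0.8, 0.1, 0.4]
opening: 0.0606
gripper_force: 0.0
t: 33.28
tool_pos: [0.4005, -0.2851, 0.1183]
orientation: [2.102, 2.333, -0.0]
force: [-0.9, 0.4, 3.9]
opening: 0.0394
gripper_force: 24.6
t: 34.03
tool_pos: [0.4005, -0.285, 0.1981]
orientation: [2.102, 2.333, 0.0]
force: [0.4, -0.1, -3.6]
opening: 0.0396
gripper_force: 24.7
t 34.03 pos [ 0.4005 -0.285   0.1981] yaw 5.96 z [ 0.001 -0.001 -1.   ] F [ 0.4 -0.1 -3.6]
travel mm [294.8 127.8  79.6] spin rad -0.0019
```

```bash
python3 -m inch '{"travel":[[0.01,0.001,0],[0.03,0.006,0],[0.06,0.016,0],[0.095,0.03,0],[0.133,0.048,0],[0.171,0.067,0],[0.208,0.086,0],[0.24,0.103,0],[0.266,0.116,0],[0.283,0.124,0]],"spin":[0,0,0,0,0,0,0,0,0,-0.002]}' >/dev/null; python3 -m inch '{"travel":[[0.008,0.003,0],[0.012,0.004,0],[0.012,0.004,0.0],[0.012,0.004,0.0],[0.012,0.004,0]],"spin":[0,0,0,0,0]}'; python3 rel.py .497 .0214 .1183 6.07
```

```text
t: 35.28
tool_pos: [0.4965, 0.0208, 0.1975]
orientation: [-2.102, -2.334, 0.001]
force: [-0.4, 0.6, -2.2]
opening: 0.0396
gripper_force: 24.8
t 35.28 pos [0.4965 0.0208 0.1975] yaw 6.0 z [-0.001 -0.    -1.   ] F [-0.4  0.6 -2.2]
travel mm [ 0.6  0.6 79.2] spin rad -0.0013
```

```bash
python3 -m inch '{"travel":[[0.0005,0.0005,0.008],[0.0005,0.0005,0.025],[0.0005,0.0005,0.043],[0.0005,0.0005,0.058],[0.0005,0.0005,0.067],[0.0005,0.0005,0.072],[0.0005,0.0005,0.0745],[0.0005,0.0005,0.0755],[0.0005,0.0005,0.0755],[0.0005,0.0005,0.0755]],"spin":[0,0,0,0,0,0,0,0,0,0]}'; python3 -m inch '{"travel":[[0,0,0.001],[0,0,0.002],[0,0,0.003],[0,0,0.0035],[0,0,0.0035]],"spin":[0,0,0,0,0]}'; python3 rel.py .497 .0214 .1183 6.07
```

```text
t: 36.12
tool_pos: [0.498, 0.0224, 0.1232]
orientation: [2.1, 2.335, 0.001]
force: [-0.2, 0.5, -2.3]
opening: 0.0396
gripper_force: 24.8
t: 36.53
tool_pos: [0.4972, 0.0225, 0.1186]
orientation: [-2.1, -2.336, 0.0]
force: [0.1, -0.5, -2.9]
opening: 0.0394
gripper_force: 24.8
t 36.53 pos [0.4972 0.0225 0.1186] yaw 6.08 z [-0.  0. -1.] F [ 0.1 -0.5 -2.9]
travel mm [-1.  -0.3  0.3] spin rad 0.0001
```

```bash
python3 -m inch '{"travel":[[-0.0005,0,0],[-0.0008,0,0.0003],[-0.0008,0,0.0006],[-0.0008,0,0.0006]],"spin":[0,0,0,0]}'|grep -E "pos|^force"; python3 -m inch '{"travel":[[0,0,0.0003],[0,0,0.0006],[0,0,0.0006]],"spin":[0,0,0]}'|grep -E "pos|^force"
```

```text
tool_pos: [0.4975, 0.0216, 0.1184]
force: [0.3, -0.7, -0.7]
tool_pos: [0.4977, 0.0216, 0.1184]
force: [-3.7, 0.1, 6.2]
```

Canister contact is made. Release it and go to the flask.

```bash
python3 -m inch '{"travel":[[0,0,-0.0004],[0,0,-0.0004],[0,0,-0.0004],[0,0,-0.0004],[0,0,-0.0004]],"spin":[0,0,0,0,0]}' 0.35; python3 -m inch '{"travel":[[0,0,-0.005],[0,0,-0.02],[0,0,-0.05],[0,0,-0.08],[0,0,-0.105],[0,0,-0.11],[0,0,-0.11]],"spin":[0,0,0,0,0,0,0]}' >/dev/null; python3 rel.py .4853 -.2874 .228 6.07
```

```text
t: 37.53
tool_pos: [0.4975, 0.0216, 0.1179]
orientation: [2.101, 2.336, 0.0]
force: [0.0, 0.6, -0.4]
opening: 0.06
gripper_force: 0.0
t 38.12 pos [0.499  0.0215 0.2309] yaw 6.08 z [ 0.005 -0.    -1.   ] F [ 0.1  0.1 -0.1]
travel mm [-305.8  -46.3    2.9] spin rad 0.0001
```

```bash
python3 -m inch '{"travel":[[-0.015,-0.002,0],[-0.045,-0.006,0],[-0.08,-0.012,0],[-0.118,-0.018,0],[-0.156,-0.024,0],[-0.194,-0.029,0],[-0.232,-0.035,0],[-0.266,-0.04,0],[-0.29,-0.044,0],[-0.304,-0.046,0]],"spin":[0,0,0,0,0,0,0,0,0,0]}' 0.5 >/dev/null; python3 -m inch '{"travel":[[0,0,0],[0,0,0],[0,0,0],[0,0,0]],"spin":[0,0,0,0]}'; python3 rel.py .4853 -.2874 .1328 6.07
```

```text
t: 39.28
tool_pos: [0.4841, -0.284, 0.2277]
orientation: [-2.098, -2.337, -0.0]
force: [0.4, 0.2, 0.0]
opening: 0.0463
gripper_force: 0.0
t 39.28 pos [ 0.4841 -0.284   0.2277] yaw 6.16 z [-0.     0.001 -1.   ] F [0.4 0.2 0. ]
travel mm [-3.6  0.8 94.9] spin rad 0.0016
```

```bash
python3 -m inch '{"travel":[[-0.003,0.0005,0.015],[-0.003,0.0005,0.035],[-0.003,0.0005,0.055],[-0.003,0.0005,0.073],[-0.003,0.0005,0.086],[-0.003,0.0005,0.093],[-0.003,0.0005,0.095],[-0.003,0.0005,0.095],[-0.003,0.0005,0.095]],"spin":[0,0,0,0,0,0,0,0,0]}'; python3 -m inch '{"travel":[[0,0,0],[0,0,0],[0,0,0],[0,0,0],[0,0,0],[0,0,0]],"spin":[0,0,0,0,0,0]}' 1 25
python3 -m inch '{"travel":[[0,0,-0.004],[0,0,-0.012],[0,0,-0.025],[0,0,-0.04],[0,0,-0.055],[0,0,-0.07],[0,0,-0.08],[0,0,-0.08],[0,0,-0.08]],"spin":[0,0,0,0,0,0,0,0,0]}'; python3 rel.py .5052 -.047 .1332 6.07
```

```text
t: 40.03
tool_pos: [0.4853, -0.2887, 0.1341]
orientation: [2.099, 2.335, 0.0]
force: [-0.4, -0.3, -0.2]
opening: 0.0469
gripper_force: 0.0
t: 40.53
tool_pos: [0.485, -0.2888, 0.1336]
orientation: [2.1, 2.335, 0.0]
force: [0.3, 0.6, 4.0]
opening: 0.0276
gripper_force: 25.0
t: 41.28
tool_pos: [0.485, -0.2887, 0.2138]
orientation: [2.1, 2.335, 0.0]
force: [-0.8, 0.2, -3.2]
opening: 0.0273
gripper_force: 25.0
t 41.28 pos [ 0.485  -0.2887  0.2138] yaw 6.07 z [ 0.001 -0.001 -1.   ] F [-0.8  0.2 -3.2]
travel mm [238.3  45.5  80.4] spin rad 0.0001
```

```bash
python3 -m inch '{"travel":[[0.008,0.001,0],[0.024,0.005,0],[0.05,0.01,0],[0.082,0.016,0],[0.116,0.023,0],[0.15,0.029,0],[0.182,0.035,0],[0.208,0.04,0],[0.226,0.043,0],[0.234,0.045,0]],"spin":[0,0,0,0,0,0,0,0,0,0]}' >/dev/null; python3 -m inch '{"travel":[[0.002,0,0],[0.003,0,0],[0.003,0,0],[0.003,0,0],[0.003,0,0]],"spin":[0,0,0,0,0]}'; python3 -m inch '{"travel":[[0,0,0.008],[0,0,0.025],[0,0,0.043],[0,0,0.058],[0,0,0.067],[0,0,0.072],[0,0,0.0745],[0,0,0.0755],[0,0,0.0755],[0,0,0.0755]],"spin":[0,0,0,0,0,0,0,0,0,0]}'; python3 rel.py .5052 -.048 .1332 6.07
```

```text
t: 42.53
tool_pos: [0.5043, -0.0491, 0.2128]
orientation: [-2.102, -2.334, 0.0]
force: [-1.2, -0.4, -1.3]
opening: 0.0274
gripper_force: 25.0
t: 43.37
tool_pos: [0.505, -0.0482, 0.1384]
orientation: [2.1, 2.335, 0.001]
force: [-0.3, 0.1, -2.5]
opening: 0.0278
gripper_force: 25.0
t 43.37 pos [ 0.505  -0.0482  0.1384] yaw 6.07 z [ 0.001 -0.    -1.   ] F [-0.3  0.1 -2.5]
travel mm [0.2 0.2 5.2] spin rad -0.0
```

```bash
python3 -m inch '{"travel":[[0,0,0.001],[0,0,0.002],[0,0,0.003],[0,0,0.004],[0,0,0.004],[0,0,0.004]],"spin":[0,0,0,0,0,0]}'|grep -E "pos|^force"; python3 -m inch '{"travel":[[0,0,0.0003],[0,0,0.0006],[0,0,0.0006]],"spin":[0,0,0]}'|grep -E "pos|^force"
```

```text
tool_pos: [0.5045, -0.048, 0.1336]
force: [-0.1, 0.1, -0.3]
tool_pos: [0.5047, -0.0481, 0.1336]
force: [-1.9, 1.1, 5.0]
```

Flask contact is made. Release it and go to the jar, which was released at (0.5693,−0.2916,0.1150).

```bash
python3 -m inch '{"travel":[[0,0,-0.0004],[0,0,-0.0004],[0,0,-0.0004],[0,0,-0.0004],[0,0,-0.0004]],"spin":[0,0,0,0,0]}' 0.5; python3 -m inch '{"travel":[[0,0,-0.005],[0,0,-0.02],[0,0,-0.05],[0,0,-0.08],[0,0,-0.095],[0,0,-0.095],[0,0,-0.095]],"spin":[0,0,0,0,0,0,0]}' >/dev/null
python3 -m inch '{"travel":[[-0.015,0.003,0],[-0.045,0.008,0],[-0.08,0.013,0],[-0.115,0.019,0],[-0.15,0.025,0],[-0.185,0.03,0],[-0.215,0.035,0],[-0.236,0.038,0],[-0.247,0.04,0],[-0.248,0.04,0]],"spin":[0,0,0,0,0,0,0,0,0,0]}' 0.18 >/dev/null;  python3 -m inch '{"travel":[[0,0,0],[0,0,0],[0,0,0],[0,0,0]],"spin":[0,0,0,0]}'; python3 rel.py .5693 -.2916 .115 6.07
```

```text
t: 44.53
tool_pos: [0.5042, -0.048, 0.133]
orientation: [-2.1, -2.336, 0.0]
force: [-0.1, 0.3, 0.1]
opening: 0.0465
gripper_force: 0.0
t: 46.28
tool_pos: [0.5705, -0.2891, 0.2285]
orientation: [2.099, 2.337, 0.0]
force: [0.7, -0.3, -0.3]
opening: 0.076
gripper_force: 0.0
t 46.28 pos [ 0.5705 -0.2891  0.2285] yaw 6.15 z [ 0.  0. -1.] F [ 0.7 -0.3 -0.3]
travel mm [ -2.3  -1.5 113.5] spin rad 0.0015
```

```bash
python3 -m inch '{"travel":[[-0.002,-0.001,0.015],[-0.002,-0.001,0.04],[-0.002,-0.001,0.065],[-0.002,-0.001,0.088],[-0.002,-0.001,0.103],[-0.002,-0.001,0.111],[-0.002,-0.001,0.1135],[-0.002,-0.001,0.1135],[-0.002,-0.001,0.1135]],"spin":[0,0,0,0,0,0,0,0,0]}'; python3 -m inch '{"travel":[[0,0,0],[0,0,0],[0,0,0],[0,0,0],[0,0,0],[0,0,0]],"spin":[0,0,0,0,0,0]}' 1 25
python3 -m inch '{"travel":[[0,0,-0.004],[0,0,-0.012],[0,0,-0.025],[0,0,-0.04],[0,0,-0.055],[0,0,-0.07],[0,0,-0.08],[0,0,-0.08],[0,0,-0.08]],"spin":[0,0,0,0,0,0,0,0,0]}'; python3 rel.py .5112 -.121 .1155 6.07
```

```text
t: 47.03
tool_pos: [0.5704, -0.2927, 0.1163]
orientation: [2.099, 2.335, 0.001]
force: [-0.4, -0.8, 0.4]
opening: 0.076
gripper_force: 0.0
t: 47.53
tool_pos: [0.5699, -0.2929, 0.1157]
orientation: [2.1, 2.335, 0.0]
force: [-1.1, -0.7, 4.9]
opening: 0.0574
gripper_force: 25.0
t: 48.28
tool_pos: [0.57, -0.2927, 0.1957]
orientation: [2.1, 2.335, 0.0]
force: [-1.1, 0.7, -3.1]
opening: 0.0578
gripper_force: 25.0
t 48.28 pos [ 0.57   -0.2927  0.1957] yaw 6.08 z [ 0.001 -0.001 -1.   ] F [-1.1  0.7 -3.1]
travel mm [177.1 -40.4  79.9] spin rad 0.0001
```

```bash
python3 -m inch '{"travel":[[0.006,-0.001,0],[0.02,-0.004,0],[0.04,-0.009,0],[0.066,-0.015,0],[0.092,-0.021,0],[0.118,-0.027,0],[0.142,-0.033,0],[0.16,-0.037,0],[0.171,-0.039,0],[0.176,-0.0405,0]],"spin":[0,0,0,0,0,0,0,0,0,0]}' >/dev/null; python3 -m inch '{"travel":[[0,0,0],[0,0,0],[0,0,0],[0,0,0]],"spin":[0,0,0,0]}'; python3 -m inch '{"travel":[[0,0,0.008],[0,0,0.025],[0,0,0.043],[0,0,0.058],[0,0,0.067],[0,0,0.072],[0,0,0.0745],[0,0,0.0755],[0,0,0.0755],[0,0,0.0755]],"spin":[0,0,0,0,0,0,0,0,0,0]}'; python3 rel.py .5112 -.122 .1155 6.07
```

```text
t: 49.45
tool_pos: [0.5109, -0.1227, 0.1947]
orientation: [2.102, 2.335, -0.0]
force: [-0.7, -0.1, -3.3]
opening: 0.0577
gripper_force: 25.0
t: 50.28
tool_pos: [0.5113, -0.122, 0.1202]
orientation: [2.1, 2.335, 0.001]
force: [0.1, -0.1, -3.9]
opening: 0.0577
gripper_force: 25.0
t 50.28 pos [ 0.5113 -0.122   0.1202] yaw 6.07 z [ 0.001 -0.001 -1.   ] F [ 0.1 -0.1 -3.9]
travel mm [ 0.1 -0.1  4.7] spin rad 0.0
```

```bash
python3 -m inch '{"travel":[[0,0,0.001],[0,0,0.002],[0,0,0.003],[0,0,0.0035],[0,0,0.0035],[0,0,0.0035]],"spin":[0,0,0,0,0,0]}'|grep -E "pos|^force"; python3 -m inch '{"travel":[[0,0,0.0003],[0,0,0.0006],[0,0,0.0006]],"spin":[0,0,0]}'|grep -E "pos|^force"
```

```text
tool_pos: [0.5107, -0.1218, 0.1158]
force: [0.1, 0.3, -3.8]
tool_pos: [0.5108, -0.1219, 0.1157]
force: [-2.5, -0.2, 2.2]
```

Contact. Release, rise, move well clear to the start side, then verify.

```bash
python3 -m inch '{"travel":[[0,0,0],[0,0,0],[0,0,0],[0,0,0],[0,0,0]],"spin":[0,0,0,0,0]}' 0.18; python3 -m inch '{"travel":[[0,0,-0.005],[0,0,-0.02],[0,0,-0.05],[0,0,-0.085],[0,0,-0.12],[0,0,-0.15],[0,0,-0.15]],"spin":[0,0,0,0,0,0,0]}' >/dev/null
python3 -m inch '{"travel":[[-0.02,0,0],[-0.055,-0.005,0],[-0.09,-0.01,0],[-0.125,-0.015,0],[-0.16,-0.02,0],[-0.195,-0.03,0],[-0.23,-0.04,0],[-0.26,-0.05,0],[-0.28,-0.05,0],[-0.28,-0.05,0]],"spin":[0,0,0,0,0,0,0,0,0,0]}' >/dev/null
python3 - <<'E'
from h import *
np.set_printoptions(suppress=True,precision=4)
R={'canister':(.020,.123,(.497,.020)),'flask':(.014,.139,(.505,-.049)),'jar':(.029,.123,(.513,-.12))}
for cam in('top','side'):
    im,W=snap(cam); Wn=np.nan_to_num(W); cv2.imwrite(f'pics/{cam}9.png',im[...,::-1])
    for n,(r,h,c) in R.items():
        m=(abs(Wn[...,2]-h)<.004)&(np.hypot(Wn[...,0]-c[0],Wn[...,1]-c[1])<r+.012); p=Wn[m]
        print(cam,n,m.sum(),p[:,:2].mean(0),np.round(cv2.minEnclosingCircle((p[:,:2]*1000).astype(np.float32))[0],1))
    m=(Wn[...,2]>.05)&(Wn[...,2]<.067)&(np.hypot(Wn[...,0]-.47,Wn[...,1]-.304)<.11);p=Wn[m];print(cam,'stapler',*rect(p))
s=robot.read_state();print(s['t'],s['tool_pos'],s['force'])
E
```

```text
t: 51.45
tool_pos: [0.5108, -0.1218, 0.1151]
orientation: [2.101, 2.336, 0.0]
force: [0.2, -0.1, -0.4]
opening: 0.0758
gripper_force: 0.0
top canister 323 [0.4976 0.0203] [497.7  19.8]
top flask 163 [ 0.5047 -0.0486] [504.9 -48.8]
top jar 659 [ 0.5094 -0.1201] [ 509.5 -120.7]
top stapler [479.3 304.3] [128.   33.8] 10.6
side canister 222 [0.4972 0.0249] [497.   24.1]
side flask 98 [ 0.504  -0.0444] [504.3 -46.6]
side jar 332 [ 0.5088 -0.1149] [ 509.6 -117.7]
side stapler [479.3 307.5] [127.2  34.1] 10.7
52.9667 [ 0.4903 -0.4058  0.2647] [ 0.019  -0.1493  0.0165]
```

View pics/top9.png

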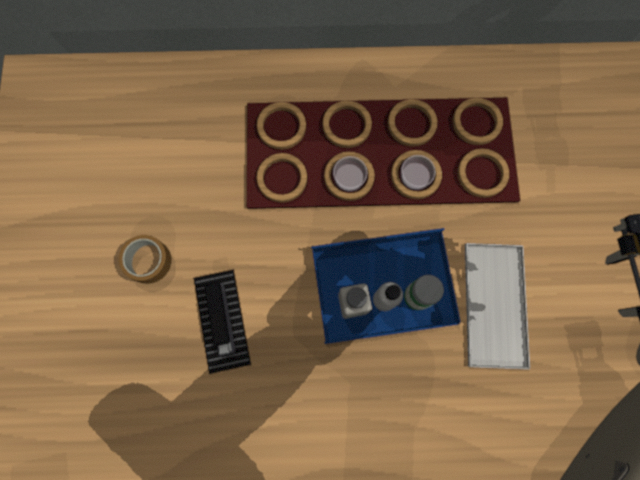

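View pics/side9.png

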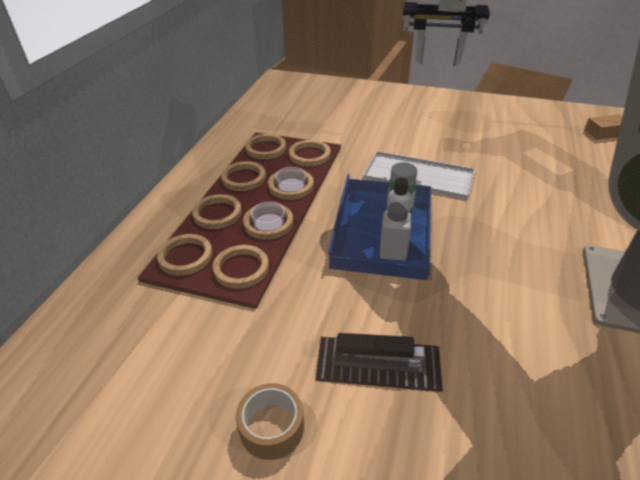

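The containers stand upright in their original places at top-view pixels (355,300), (389,295) and (425,292), within about 1 mm. The stapler lies on the mat at (222,320), and the cups and tape roll haven't moved.

```bash
python3 -c "
from plant import close_job
print(close_job())"
```

```text
the job is handed in; nothing more can be done
None
```

The job is handed in at about 53 s of the 144 s: the stapler lies lengthwise within about 4 mm of the mat's centre, the jar, canister and flask stand upright within about 1.5 mm of their original spots, and the cups and tape roll were not touched.

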